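# Find the preserve jar that did not seal and hold its lid open

### The job

Three clip-top jars of preserves have cooled with their clasps undone, and one has not sealed: first take the tin off the middle jar and set it squarely on top of the column of tins, so that the lids are free. Then tap down on the three lids one after another, from left to right as seen from the robot, to find the one that gives. Lift that lid on its hinge to about 60 degrees and finish while still holding it there, because it drops shut if let go; leave everything else where it stands.

Things in the scene. Friction and masses are not known exactly. Their poses are not given: they have to be found in the camera images.
- board: Oak board 110 x 390 x 18 mm, fixed on the limestone shelf, carrying three clip-top jars in a row along its long axis, 130 mm apart. Origin: centre of its underside; its y runs along the row towards the left jar (seen from the robot), its x away from the robot. It is turned up to about 0.2 rad.
- tin: The odd tin that has been left standing on the lid of the middle jar: a closed slip-lid tinplate box 62 (its x) x 48 (its y) x 38 mm high, about 100 g, upright. Origin: centre of its underside.
- column_top: Upper tin of the column of two on the shelf to the right of the jars, identical to the odd tin, loose, resting on the lower one. Origin: centre of its underside; its top is 38 mm higher (76 mm above the shelf). Its x runs along its 62 mm side.
- column_low: Lower tin of the column, identical, loose on the shelf. Origin: centre of its underside.
- jar_a: One of three identical clip-top jars, shuffled among the three places; names do not tell which failed to seal. Glass body 70 mm wide, fixed in the board; neck 54 mm wide, 18 mm tall; undone steel clasp hanging down the front. Origin: centre of its foot, 12 mm above the shelf; x points from clasp to hinge, turned up to 0.3 rad from the board's x.
- lid_a: Lid of jar_a: white porcelain disc 60 mm across, 14 mm thick (underside 101, top 115 mm above the shelf when shut), wider than the neck below. Origin: on the hinge at the back, 36 mm behind the disc's axis, 2 mm above its underside; x points back, y along the hinge, z up when shut. The loose lid swings front edge up about y (0 shut, 1.57 rad upright) and drops shut when let go.
- lid_a_top (a point): Centre of the top face of lid_a; moves with the lid, axes as the lid's. A sealed lid neither gives nor opens; the loose one, tapped downwards, gives 4 mm (starts at about 1.5 N, bottoms at about 3 N) and springs back.
- jar_b: One of three identical clip-top jars, shuffled among the three places; names do not tell which failed to seal. Glass body 70 mm wide, fixed in the board; neck 54 mm wide, 18 mm tall; undone steel clasp hanging down the front. Origin: centre of its foot, 12 mm above the shelf; x points from clasp to hinge, turned up to 0.3 rad from the board's x.
- lid_b: Lid of jar_b: white porcelain disc 60 mm across, 14 mm thick (underside 101, top 115 mm above the shelf when shut), wider than the neck below. Origin: on the hinge at the back, 36 mm behind the disc's axis, 2 mm above its underside; x points back, y along the hinge, z up when shut. The loose lid swings front edge up about y (0 shut, 1.57 rad upright) and drops shut when let go.
- lid_b_top (a point): Centre of the top face of lid_b; moves with the lid, axes as the lid's. A sealed lid neither gives nor opens; the loose one, tapped downwards, gives 4 mm (starts at about 1.5 N, bottoms at about 3 N) and springs back.
- jar_c: One of three identical clip-top jars, shuffled among the three places; names do not tell which failed to seal. Glass body 70 mm wide, fixed in the board; neck 54 mm wide, 18 mm tall; undone steel clasp hanging down the front. Origin: centre of its foot, 12 mm above the shelf; x points from clasp to hinge, turned up to 0.3 rad from the board's x.
- lid_c: Lid of jar_c: white porcelain disc 60 mm across, 14 mm thick (underside 101, top 115 mm above the shelf when shut), wider than the neck below. Origin: on the hinge at the back, 36 mm behind the disc's axis, 2 mm above its underside; x points back, y along the hinge, z up when shut. The loose lid swings front edge up about y (0 shut, 1.57 rad upright) and drops shut when let go.
- lid_c_top (a point): Centre of the top face of lid_c; moves with the lid, axes as the lid's. A sealed lid neither gives nor opens; the loose one, tapped downwards, gives 4 mm (starts at about 1.5 N, bottoms at about 3 N) and springs back.
- ramekin: White ceramic ramekin, 84 mm across, 45 mm high, between the jars and the column of tins. Not part of the job. Origin: centre of its underside.
- spice_jar: Closed round glass spice jar with twist cap, 46 mm across, 98 mm high, behind the column of tins. Not part of the job. Origin: centre of its underside.
- paella_pan: Small enamelled steel paella pan, 210 mm across, 34 mm high, two loop handles, left of the jars. Not part of the job. Origin: centre of its underside.
- rice_paddle: Wooden rice paddle, 325 mm long, 8 mm thick, lying behind the jars. Not part of the job. Origin: centre of its underside.
- mortar: Ceramic mortar with its pestle, 116 mm across, 132 mm high with the pestle, front left. Not part of the job. Origin: centre of its underside.
Things that resemble listed ones, but are neither listed nor needed, are in the scene too. What is shaped like the mortar but blue or pink is not meant.

How it is judged (in metres and radians):
On the way, in this order (a step that is already met when the one before it is completed fails the run):
1. the tin stands squarely on the column, released and at rest (horizontal distance between tin and column_top below 0.008 m and z of tin in the frame of column_top between 0.035 and 0.041 m and angle between the x axis of tin and the x axis of column_top, either way round below 0.15 rad and angle between tin's own z axis and vertical below 0.06 rad and contact force between the fingers and tin below 0.05 N and linear speed of tin below 0.02 m/s and contact force between tin and column_top above 0.3 N), for 0.2 s.
2. the left lid is tapped from above (((y of lid_a_top in the frame of board between 0.065 and 0.2 m and contact force between the fingers and lid_a above 1 N and z of the grasp point in the frame of lid_a_top above 0.005 m and angle between lid_a's own z axis and vertical below 0.1 rad) or (y of lid_b_top in the frame of board between 0.065 and 0.2 m and contact force between the fingers and lid_b above 1 N and z of the grasp point in the frame of lid_b_top above 0.005 m and angle between lid_b's own z axis and vertical below 0.1 rad) or (y of lid_c_top in the frame of board between 0.065 and 0.2 m and contact force between the fingers and lid_c above 1 N and z of the grasp point in the frame of lid_c_top above 0.005 m and angle between lid_c's own z axis and vertical below 0.1 rad))), for 0.02 s.
3. the middle lid is tapped from above (((y of lid_a_top in the frame of board between -0.065 and 0.065 m and contact force between the fingers and lid_a above 1 N and z of the grasp point in the frame of lid_a_top above 0.005 m and angle between lid_a's own z axis and vertical below 0.1 rad) or (y of lid_b_top in the frame of board between -0.065 and 0.065 m and contact force between the fingers and lid_b above 1 N and z of the grasp point in the frame of lid_b_top above 0.005 m and angle between lid_b's own z axis and vertical below 0.1 rad) or (y of lid_c_top in the frame of board between -0.065 and 0.065 m and contact force between the fingers and lid_c above 1 N and z of the grasp point in the frame of lid_c_top above 0.005 m and angle between lid_c's own z axis and vertical below 0.1 rad))), for 0.02 s.
4. the right lid is tapped from above (((y of lid_a_top in the frame of board between -0.2 and -0.065 m and contact force between the fingers and lid_a above 1 N and z of the grasp point in the frame of lid_a_top above 0.005 m and angle between lid_a's own z axis and vertical below 0.1 rad) or (y of lid_b_top in the frame of board between -0.2 and -0.065 m and contact force between the fingers and lid_b above 1 N and z of the grasp point in the frame of lid_b_top above 0.005 m and angle between lid_b's own z axis and vertical below 0.1 rad) or (y of lid_c_top in the frame of board between -0.2 and -0.065 m and contact force between the fingers and lid_c above 1 N and z of the grasp point in the frame of lid_c_top above 0.005 m and angle between lid_c's own z axis and vertical below 0.1 rad))), for 0.02 s.
At the end, for the whole second after the job is handed in: The fingers hold the loose lid at 45 to 77 degrees from shut, not swinging. The tin stands released on the column, within 8 mm and 0.15 rad of square with the tin below; the column stands, moved under 15 mm. The other things stand upright within 25 mm of where they were (all of step 1 and ((angle between lid_a's own z axis and vertical between 0.78 and 1.35 rad and contact force between the fingers and lid_a above 0.2 N and angular speed of lid_a below 0.3 rad/s) or (angle between lid_b's own z axis and vertical between 0.78 and 1.35 rad and contact force between the fingers and lid_b above 0.2 N and angular speed of lid_b below 0.3 rad/s) or (angle between lid_c's own z axis and vertical between 0.78 and 1.35 rad and contact force between the fingers and lid_c above 0.2 N and angular speed of lid_c below 0.3 rad/s)) and distance of column_low from where it was at the start of the episode below 0.015 m and horizontal distance between column_top and column_low below 0.012 m and z of column_top in the frame of column_low above 0.035 m and distance of each of ramekin, spice_jar, paella_pan, rice_paddle, mortar from where it was at the start of the episode below 0.025 m and angle between each of ramekin, spice_jar, paella_pan, rice_paddle, mortar's own z axis and vertical below 0.15 rad); the arm keeps its last pose, push and grip.
It fails at once if a bystander is moved more than 25 mm (distance of any of ramekin, spice_jar, paella_pan, rice_paddle, mortar from where it was at the start of the episode above 0.025 m).
It fails at once if the column is knocked (distance of any of column_low, column_top from where it was at the start of the episode above 0.02 m).
It fails at once if the tin is dropped or thrown (linear speed of tin above 0.5 m/s and contact force between the fingers and tin below 0.01 N).
It also fails if it takes over 58 s, if anything falls off the work surface, if the arm or the gripper's body presses on something with over 40 N, if the wrist force passes 120 N, or if a joint passes its speed limit or range.

### The arm

A 6-joint arm with a two-finger parallel gripper is mounted at the origin on the work surface. World frame = base frame: x ahead of the robot, y to its left, z up, the work surface at z = 0. Lengths are in mm, angles in rad, forces in N, time in s.
With the tool pointing down it reaches from about 225 to 875 mm from the base axis. Payload 3.4 kg.
Tool frame: the origin (TCP) lies midway between the tips of the shut fingers; the grasp point (between the pads) lies 19 mm behind it; z points along the fingers, x is the direction in which the jaws open and shut, and the axes are right-handed (so a half turn about z gives the same grasp; the last joint's range is limited). The gripper opens to 85 mm and grips with 20 to 120 N. Pads are 22 mm wide; open, the fingers measure 114 mm over their backs; the gripper's body (76 mm by 85 mm) begins 54 mm behind the grasp point. The pads swing forward as they close: fully open they stand 13 mm farther back than shut.
Start: joints at [-0.121, 0.276, 1.505, -0, 1.361, -0.121], TCP at [575.033, -0.009, 231.328] pointing down, gripper open.
Joint ranges: [-2.89, 2.89], [-0.75, 2.08], [0.22, 2.7], [-1.18, 4.32], [0.11, 2.71], [-2.7, 2.7]. Speed limits (rad/s): [2.57, 2.57, 3.14, 3.14, 3.14, 3.14].

### API

Orientations are given as [roll, pitch, yaw] about the fixed x, y, z axes, in that order (R = Rz(yaw) Ry(pitch) Rx(roll)).
In Python, from cell import reach, line_to, set_joints, gripper_open, gripper_close, pause, ik, read_camera, PlanningError, job_done, regions_of, current_time, current_joint_pos, current_dq, current_joint_torque, current_tcp_pos, current_orientation, current_wrist_force, current_ft_torque, current_finger_gap gives the robot as it stands. Calls block until the motion is done:
- reach(position, orientation): joint-space move of the TCP to a pose.
- line_to(position, max_speed=150, attitude=None, contact_N=None): straight line of the TCP; attitude=None keeps the orientation; max_speed is the mean speed in mm/s. With contact_N (N) it stops when the force on the tool has changed by that much, and returns True; else False.
- set_joints(angles): joint-space move.
- gripper_open() and gripper_close(): open the fingers fully, or close them until they stop; the grip force is fixed at half the most.
- pause(seconds).
- ik(position, orientation): joint angles nearest the present ones, or None.
- read_camera(name): name is "scene" or "side" or "wrist"; returns a dict with "pixels" (420x560x3 uint8, blue, green, red), "range_z" (420x560 float32, mm along the optical axis (not along the pixel's ray), 0 where there is no reading), "fx", "fy", "cx", "cy" (pixels), "world_from_camera" (4x4, takes a point from camera to world coordinates). Camera axes: x right, y down, z forward; pixel columns grow to the right and rows downward; lengths in mm; the calibration is good to about 2 mm. A picture is of the moment at which its call begins.
A pose or a line that the arm cannot do raises PlanningError and nothing moves.
- job_done(): hands the job in, once; it reports no verdict.
Trained networks look in the newest picture that a camera, given by its name, has taken for a name from the list of things; names that differ only in an ending like _2 or _b are one class to them, and where a whole thing is asked for, a point or a joint stands for the part that bears it (a point fixed in the world has none). Each returns a list of dicts, best first, with "score" (0 to 1); they miss things now and then, are a little off and sometimes report something else, mostly with a low value. They report only what shows in the picture. A call takes as long as a camera call. They do not tell look-alikes from the thing itself.
- regions_of(camera, label): "pixels" (420x560 bool, what is visible of it) and "rect" ([left, top, right, bottom] in pixels, round what is visible of it).
Readings, each from a call of its own:
- current_time(): time.
- current_joint_pos(): joint angles.
- current_dq(): joint speeds.
- current_joint_torque(): joint torques, N m.
- current_tcp_pos(): TCP position.
- current_orientation(): TCP orientation.
- current_wrist_force(): force on the tool from outside, world axes, zero at the start.
- current_ft_torque(): the same for the moment, N m.
- current_finger_gap(): finger opening in mm.
Only numpy, scipy, OpenCV 4.12 (cv2) and the standard library are available. Lean on these libraries where they do the work, as an engineer would, in place of code of your own. Each camera call takes 0.05 s, during which the arm holds its last target.

## Working session

There is one attempt and no reset: what is moved stays moved. The work goes in short steps, each a Python script; the robot and the scene stay as the last script left them, time stands still between calls to the robot, and variables do not carry over. Pictures are saved under pics/ and viewed, and the job is handed in when it is done.

```bash
ls; mkdir -p pics
python3 - <<'E'
from cell import *
import cv2,numpy as np
print(current_time())
for c in ["scene","side","wrist"]:
    d=read_camera(c); cv2.imwrite(f"pics/{c}0.png",d["pixels"]); np.savez(f"{c}0.npz",**d)
    print(c,d["fx"],np.round(d["world_from_camera"],3).tolist())
    for l in ["tin","column_top","lid_a","ramekin","spice_jar"]:
        for r in regions_of(c,l): print(l,round(r["score"],2),r["rect"])
print(current_time())
E
```

```text
pics
0.0
scene 429.9127925634003 [[-0.3, 0.833, -0.465, 1006.898], [0.954, 0.263, -0.145, 267.845], [0.002, -0.487, -0.873, 1040.43], [0.0, 0.0, 0.0, 1.0]]
tin 0.94 [242.2, 200.1, 269.8, 235.3]
column_top 0.62 [290.2, 222.6, 319.4, 255.1]
lid_a 0.71 [292.8, 222.4, 319.4, 254.0]
lid_a 0.69 [192.7, 204.2, 212.0, 227.6]
lid_a 0.66 [243.6, 229.9, 250.4, 239.2]
lid_a 0.36 [369.6, 220.1, 453.1, 322.3]
ramekin 0.64 [179.0, 162.1, 203.5, 192.8]
ramekin 0.28 [290.1, 224.0, 320.6, 265.4]
ramekin 0.23 [321.5, 168.7, 367.2, 221.1]
spice_jar 0.7 [98.8, 221.9, 126.4, 250.5]
side 405.23041852471886 [[0.991, -0.106, 0.087, 376.516], [-0.136, -0.658, 0.74, -706.546], [-0.021, -0.745, -0.666, 818.476], [0.0, 0.0, 0.0, 1.0]]
tin 0.62 [299.7, 196.4, 324.0, 219.6]
column_top 0.76 [268.7, 328.5, 302.6, 373.1]
lid_a 0.71 [316.1, 243.3, 338.4, 262.4]
lid_a 0.47 [294.5, 178.4, 316.0, 193.4]
ramekin 0.86 [256.0, 294.3, 294.7, 331.0]
spice_jar 0.93 [383.1, 320.0, 413.0, 365.6]
wrist 312.38080554804026 [[1.0, 0.002, 0.001, 575.577], [0.002, -0.963, -0.269, 68.325], [0.0, 0.269, -0.963, 372.372], [0.0, 0.0, 0.0, 1.0]]
tin 0.75 [201.0, 79.4, 300.7, 162.9]
tin 0.5 [414.7, 0.0, 482.4, 245.9]
column_top 0.21 [174.4, 283.7, 197.1, 337.5]
lid_a 0.95 [231.9, 104.2, 307.1, 167.5]
lid_a 0.56 [230.6, 238.7, 309.8, 305.9]
ramekin 0.83 [172.7, 285.2, 196.6, 339.1]
0.9
```

View pics/scene0.png

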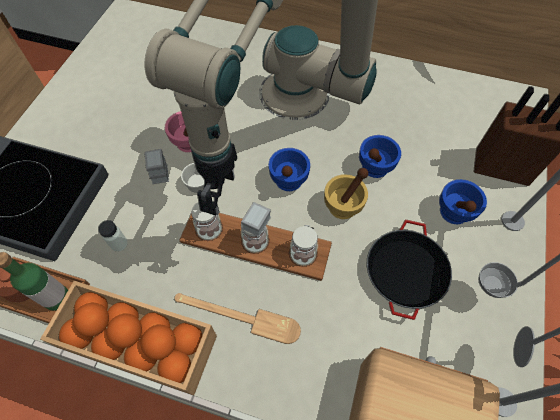

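View pics/side0.png

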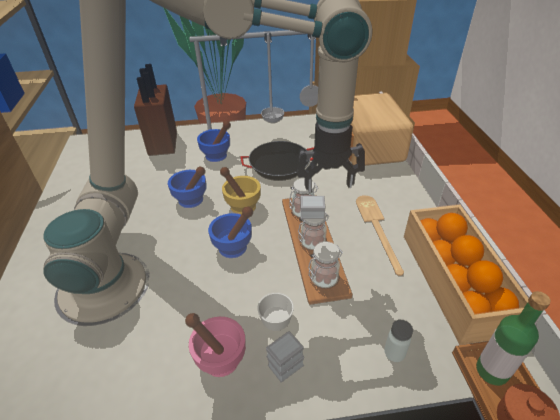

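View pics/wrist0.png

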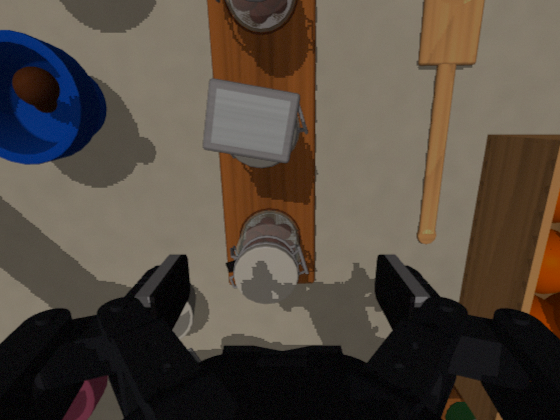

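The scene view shows the jars at about (207,220), (255,228) and (304,245), with the odd tin at (255,218). The column is at (155,165) in scene and (285,355) in side, with the pink mortar next to it. Next I'll measure from the depth data.

```bash
cat > h.py <<'E'
import numpy as np,cv2
def cloud(d):
    z=np.asarray(d["range_z"],float); v,u=np.mgrid[0:z.shape[0],0:z.shape[1]]
    P=np.stack([(u-d["cx"])/d["fx"]*z,(v-d["cy"])/d["fy"]*z,z],-1)
    T=np.asarray(d["world_from_camera"]); W=P@T[:3,:3].T+T[:3,3]; W[z<=0]=np.nan
    return W
def rect(p):
    r=cv2.minAreaRect(p.astype(np.float32)); return [np.round(x,2) for x in r]
E
python3 - <<'E'
import numpy as np,cv2
from h import *
D={c:dict(np.load(f"{c}0.npz")) for c in ["scene","side","wrist"]}
from scipy import ndimage
for c,d in D.items():
    W=cloud(d); 
    for nm,(z0,z1) in dict(tin=(145,160),lid=(109,121),col=(70,82),brd=(14,22),mid=(25,60),tbl=(-5,6)).items():
        m=(W[...,2]>z0)&(W[...,2]<z1)&(W[...,0]>250)&(W[...,0]<850)&(abs(W[...,1])<400)
        if nm=='tbl': print(c,"table z",np.round(np.nanmedian(W[...,2][m]),2)); continue
        l,n=ndimage.label(m)
        for i in range(1,n+1):
            p=W[l==i]
            if len(p)<60: continue
            print(c,nm,len(p),"mean",np.round(p.mean(0),1),"rect",[np.array(q).tolist() for q in rect(p[:,:2])],"zmed",round(np.median(p[:,2]),1))
E
```

```text
scene tin 494 mean [557.2  65.7 152. ] rect [[555.55, 65.05], [49.02, 62.87], 81.13] zmed 152.2
scene lid 237 mean [574.1 -74.5 113.9] rect [[572.87, -76.54], [59.72, 37.74], 65.87] zmed 113.9
scene lid 60 mean [584.1  55.5 115. ] rect [[583.56, 55.09], [56.07, 12.35], 71.27] zmed 115.2
scene lid 456 mean [557.3 188.2 114.1] rect [[557.12, 188.29], [59.47, 58.32], 48.49] zmed 114.2
scene col 210 mean [ 315.  -272.5   75.7] rect [[313.64, -269.23], [114.41, 57.96], 35.95] zmed 76.0
scene col 465 mean [338.2  83.5  75.9] rect [[338.43, 82.09], [116.01, 112.82], 16.46] zmed 76.2
scene col 324 mean [ 432.4 -279.8   74.8] rect [[431.81, -280.57], [64.23, 47.99], 31.46] zmed 74.8
scene col 132 mean [263.8 310.8  75.7] rect [[262.5, 311.56], [89.9, 24.0], 89.37] zmed 75.9
scene col 471 mean [383.6 251.5  76.3] rect [[380.09, 252.03], [114.82, 113.24], 64.54] zmed 76.6
scene col 107 mean [577.4  65.6  74.4] rect [[571.64, 65.11], [39.71, 64.9], 29.61] zmed 73.8
scene col 100 mean [575.4 194.3  74.5] rect [[570.77, 194.45], [36.04, 64.98], 20.25] zmed 74.1
scene brd 3137 mean [571.4  72.6  17
[... 7029 characters left out ...]
ist mid 4173 mean [815.6 -46.3  43.2] rect [[815.31, -57.96], [224.88, 35.47], 81.4] zmed 43.5
wrist mid 510 mean [563.5 -42.5  43.1] rect [[562.9, -50.19], [27.74, 67.59], 83.19] zmed 43.4
wrist mid 320 mean [ 456.1 -174.5   37.6] rect [[455.4, -173.77], [60.9, 18.77], 62.49] zmed 39.8
wrist mid 103 mean [ 350.3 -254.5   53.1] rect [[349.11, -258.1], [37.83, 4.08], 78.27] zmed 53.8
wrist mid 497 mean [ 815.8 -276.3   42.7] rect [[810.9, -278.22], [22.23, 68.0], 10.14] zmed 43.5
wrist mid 227 mean [ 310.1 -286.8   47.9] rect [[313.32, -283.17], [27.44, 11.09], 20.07] zmed 49.1
wrist mid 122 mean [ 834.  -333.3   30.2] rect [[831.63, -335.34], [24.4, 5.6], 34.94] zmed 29.8
wrist table z -1.45
```

Run:
```python
from cell import *
import numpy as np
print(current_orientation(),current_finger_gap(),current_wrist_force())
pi=np.pi
for y in (80.5,-99.5): print(y,np.round(ik([554,64.6,117],[pi,0,np.radians(y)]),2))
for y in (120.7,-59.3): print(y,np.round(ik([430.5,-281.2,78],[pi,0,np.radians(y)]),2))
# tilted gripper for lid opening: tool x along +-y, tool z=(sin t,0,-cos t)
from scipy.spatial.transform import Rotation as R
for s in (1,-1):
  for t in (60,50,0,-10):
    t_=np.radians(t); z=np.array([np.sin(t_),0,-np.cos(t_)]); x=np.array([0,s,0.]); y=np.cross(z,x)
    e=R.from_matrix(np.c_[x,y,z]).as_euler('xyz')
    a=np.radians(60*(55-t)/60)
    hx=593;p=[hx-36*np.cos(a)+12*np.sin(t_),188,105+36*np.sin(a)-12*np.cos(t_)]
    q=ik(p,e); print(s,t,np.round(p),np.round(e,2),None if q is None else np.round(q,2))
```

```text
[ 3.14156985e+00 -9.23350350e-05  5.25864070e-05] 85.47038594199246 [ 0.41844864 -0.99318114  0.27870426]
80.5 [-0.01  0.34  1.72 -0.    1.09 -1.41]
-99.5 [-0.01  0.34  1.72 -0.    1.09  1.73]Traceback (most recent call last):
  File "<stdin>", line 6, in <module>
    return _wrapfunc(a, 'round', decimals=decimals, out=out)
    return _wrapit(obj, method, *args, **kwds)
    result = getattr(arr, method)(*args, **kwds)
TypeError: unsupported operand type(s) for *: 'NoneType' and 'float'
```

Run:
```python
from cell import *
import numpy as np
pi=np.pi
for z in (78,165):
  q=ik([430.5,-281.2,z],[pi,0,np.radians(-59.3)]); print(None if q is None else np.round(q,2))
from scipy.spatial.transform import Rotation as R
for yy in (188,58,-72):
 for s in (1,-1):
  for t in (60,50,30,0,-10):
    t_=np.radians(t); z=np.array([np.sin(t_),0,-np.cos(t_)]); x=np.array([0,s,0.]); y=np.cross(z,x)
    e=R.from_matrix(np.c_[x,y,z]).as_euler('xyz')
    a=np.radians(55-t)
    hx=593;p=[hx-36*np.cos(a)+12*np.sin(t_),yy,105+36*np.sin(a)-12*np.cos(t_)]
    q=ik(p,e); print(yy,s,t,np.round(p),np.round(e,2),None if q is None else np.round(q,2))
```

```text
[-0.71  0.32  1.86 -0.    0.96  0.32]
[-0.71  0.23  1.74 -0.    1.17  0.32]
188 1 60 [568. 188.  96.] [2.09 0.   1.57] [0.42 0.45 2.47 3.63 0.86 1.46]
188 1 50 [566. 188. 100.] [2.27 0.   1.57] [0.38 0.31 2.35 3.84 0.45 1.17]
188 1 30 [566. 188. 110.] [2.62 0.   1.57] [ 0.29  0.23  2.06 -0.41  0.37 -0.93]
188 1 0 [572. 188. 122.] [3.14 0.   1.57] [ 0.2   0.39  1.61 -0.    1.14 -1.37]
188 1 -10 [576. 188. 126.] [-2.97  0.    1.57] [ 0.18  0.48  1.46  0.03  1.37 -1.4 ]
188 -1 60 [568. 188.  96.] [-2.09  0.   -1.57] [ 0.42  0.45  2.47  3.63  0.86 -1.68]
188 -1 50 [566. 188. 100.] [-2.27  0.   -1.57] [ 0.38  0.31  2.35  3.84  0.45 -1.97]
188 -1 30 [566. 188. 110.] [-2.62  0.   -1.57] [ 0.29  0.23  2.06 -0.41  0.37  2.21]
188 -1 0 [572. 188. 122.] [ 3.14  0.   -1.57] [0.2  0.39 1.61 0.   1.14 1.77]
188 -1 -10 [576. 188. 126.] [ 2.97  0.   -1.57] [0.18 0.48 1.46 0.03 1.37 1.74]
58 1 60 [568.  58.  96.] [2.09 0.   1.57] [-0.05  0.45  2.61  3.09  0.97  1.58]
58 1 50 [566.  58. 100.] [2.27 0.   1.57] [-0.04  0.27  2.45  3.07  0.45  1.61]
58 1 30 [566.  58. 110.] [2.62 0.   1.57] [-0.03  0.18 
[... 740 characters left out ...]
0.27  2.44  2.35  0.53  1.96]
-72 1 30 [566. -72. 110.] [2.62 0.   1.57] [-0.36  0.19  2.13  0.51  0.37 -2.37]
-72 1 0 [572. -72. 122.] [3.14 0.   1.57] [-0.25  0.36  1.67  0.    1.12 -1.82]
-72 1 -10 [576. -72. 126.] [-2.97  0.    1.57] [-0.22  0.45  1.52 -0.04  1.34 -1.78]
-72 -1 60 [568. -72.  96.] [-2.09  0.   -1.57] [-0.55  0.45  2.6   2.57  0.97 -1.52]
-72 -1 50 [566. -72. 100.] [-2.27  0.   -1.57] [-0.48  0.27  2.44  2.35  0.53 -1.18]
-72 -1 30 [566. -72. 110.] [-2.62  0.   -1.57] [-0.36  0.19  2.13  0.51  0.37  0.77]
-72 -1 0 [572. -72. 122.] [ 3.14  0.   -1.57] [-0.25  0.36  1.67 -0.    1.12  1.33]
-72 -1 -10 [576. -72. 126.] [ 2.97  0.   -1.57] [-0.22  0.45  1.52 -0.04  1.34  1.36]
```

Run:
```python
from cell import *
import numpy as np
pi=np.pi; e=[pi,0,np.radians(-99.5)]
t=current_time()
reach([554,64.6,190],e); print(current_time()-t)
line_to([554,64.6,116],150); f0=np.array(current_wrist_force()); print(f0)
gripper_close(); print("gap",current_finger_gap(),np.array(current_wrist_force())-f0,current_time()-t)
```

```text
1.625
[0.01220486 0.14803184 0.22041743]
gap 47.07792804719494 [-0.02475289 -0.61127753  4.31182637] 2.7
```

```bash
python3 - <<'E'
from cell import *
import numpy as np,cv2
pi=np.pi; e=[pi,0,np.radians(-59.3)]
t=current_time()
line_to([554,64.6,185],200); print("gap",current_finger_gap())
reach([430.5,-281.2,130],e); print(current_time()-t,current_tcp_pos(),current_wrist_force())
for c in ("scene","side"):
    d=read_camera(c); cv2.imwrite(f"pics/{c}1.png",d["pixels"]); np.savez(f"{c}1.npz",**d)
line_to([430.5,-281.2,86],120)
hit=line_to([430.5,-281.2,72],25,contact_N=2.0); print(hit,current_tcp_pos(),current_wrist_force(),current_time()-t)
E
python3 - <<'E'
import numpy as np,cv2
from h import *
from scipy import ndimage
for c in("scene","side"):
    d=dict(np.load(f"{c}1.npz"));W=cloud(d)
    for z0,z1 in((121,136),(160,172),(70,82)):
        m=(W[...,2]>z0)&(W[...,2]<z1)&(abs(W[...,0]-430)<60)&(abs(W[...,1]+281)<60)
        l,n=ndimage.label(m)
        for i in range(1,n+1):
            p=W[l==i]
            if len(p)>40: print(c,z0,len(p),p.mean(0).round(1),rect(p[:,:2]),np.median(p[:,2]))
E
```

```text
gap 46.90355732179336
1.8832999999999998 [ 430.60689619 -280.47686832  129.47431905] [-0.68236581  0.48104923 -0.37504268]
True [ 430.98252336 -281.57040557   78.18573921] [ 0.54941533 -0.14544178  4.97903077] 2.9167
scene 121 56 [ 453.5 -265.1  130.3] [array([ 451.84, -265.43]), array([20.04, 51.92]), np.float64(55.01)] 130.09956218118822
scene 160 322 [ 438.3 -279.4  164.2] [array([ 439.88, -279.54]), array([64.99, 58.95]), np.float64(86.2)] 164.08327254349433
scene 70 252 [ 437.3 -275.3   74.9] [array([ 431.6 , -280.51]), array([65.9 , 47.92]), np.float64(29.93)] 75.00054143290271
side 160 441 [ 415.4 -288.5  165.8] [array([ 413.28, -288.17]), array([35.98, 57.31]), np.float64(15.19)] 165.84441794554698
side 70 456 [ 426.8 -292.    75.9] [array([ 429.22, -282.06]), array([62.03, 48.46]), np.float64(30.33)] 76.05804624916135
```

View pics/side1.png

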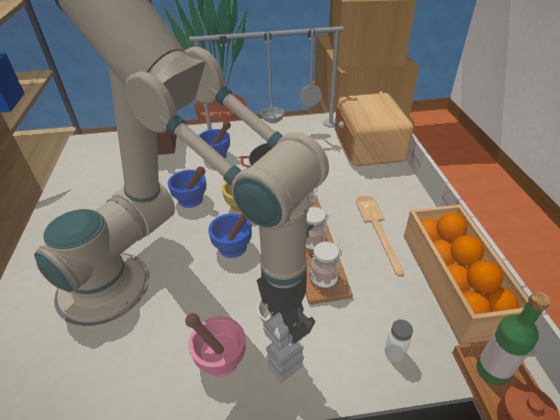

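Contact came at TCP z = 78, against 77 expected. I'll release, back off and check the placement.

```bash
python3 - <<'E'
from cell import *
import numpy as np,cv2
gripper_open(); p=current_tcp_pos()
line_to([p[0],p[1],190],150)
for c in ("scene","side","wrist"):
    d=read_camera(c); cv2.imwrite(f"pics/{c}2.png",d["pixels"]); np.savez(f"{c}2.npz",**d)
print(current_time())
E
python3 - <<'E'
import numpy as np,cv2
from h import *
from scipy import ndimage
for c in("scene","side","wrist"):
    d=dict(np.load(f"{c}2.npz"));W=cloud(d)
    for nm,z0,z1,x,y in(("tin",108,120,430,-281),("lidR",109,121,560,-72),("lidM",109,121,557,58),("lidL",109,121,557,188)):
        m=(W[...,2]>z0)&(W[...,2]<z1)&(abs(W[...,0]-x)<60)&(abs(W[...,1]-y)<60)
        l,n=ndimage.label(m)
        for i in range(1,n+1):
            p=W[l==i]
            if len(p)>40: print(c,nm,len(p),p.mean(0).round(1),rect(p[:,:2]),np.median(p[:,2]).round(1))
E
```

```text
8.0333
scene tin 344 [ 433.1 -281.   112.7] [array([ 431.76, -281.93]), array([64.48, 47.98]), np.float64(30.63)] 112.8
scene lidR 405 [563.2 -71.1 114. ] [array([561.92, -71.82]), array([59.61, 58.2 ]), np.float64(39.45)] 114.2
scene lidM 435 [560.3  58.5 114. ] [array([560.09,  58.32]), array([58.59, 58.72]), np.float64(64.33)] 114.0
scene lidL 448 [557.1 188.1 114.1] [array([556.78, 188.45]), array([59.18, 58.8 ]), np.float64(59.02)] 114.3
side tin 735 [ 428.9 -285.3  114.1] [array([ 429.28, -282.92]), array([62.43, 48.98]), np.float64(30.74)] 114.2
side lidR 404 [558.8 -75.  114.8] [array([560.52, -73.42]), array([58.72, 59.14]), np.float64(78.71)] 115.0
side lidM 279 [558.4  53.4 114.7] [array([560.55,  54.64]), array([62.94, 49.91]), np.float64(72.23)] 114.9
side lidL 78 [570.1 179.6 114.4] [array([571.76, 180.56]), array([53.51, 19.96]), np.float64(79.35)] 115.0
wrist tin 5243 [ 431.6 -281.   112.4] [array([ 430.18, -281.95]), array([61.53, 48.04]), np.float64(31.03)] 112.5
```

View pics/wrist2.png

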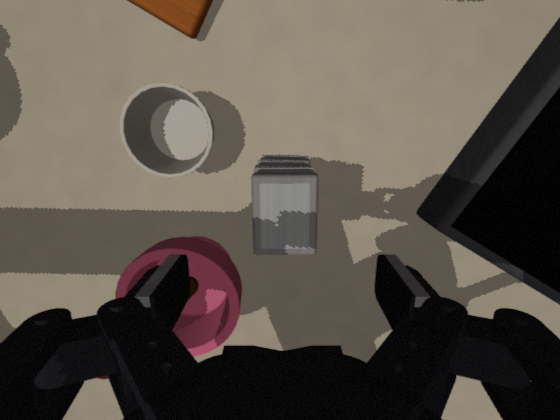

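Run:
```python
import cv2,numpy as np
a=cv2.imread("pics/scene2.png")[185:275,170:340]; b=cv2.imread("pics/side2.png")[225:390,230:365]
a=cv2.resize(a,None,fx=4,fy=4,interpolation=cv2.INTER_CUBIC); cv2.imwrite("pics/sc2z.png",a)
cv2.imwrite("pics/sd2z.png",cv2.resize(b,None,fx=3.6,fy=3.6,interpolation=cv2.INTER_CUBIC))
```

```text
(no output)
```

View pics/sd2z.png

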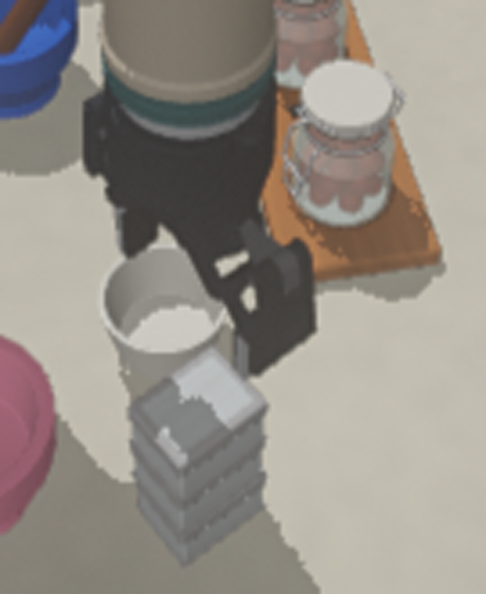

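View pics/sc2z.png

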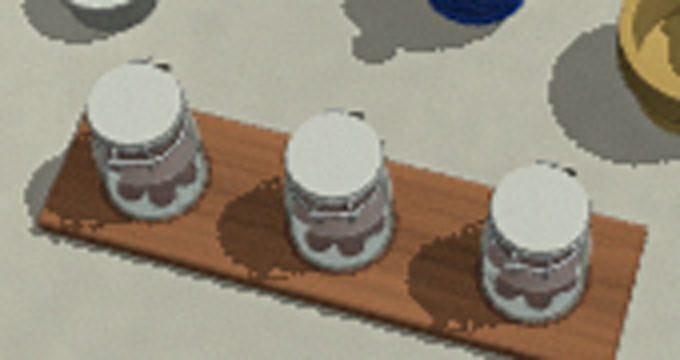

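The tin stands square on the column: the tin centre is within about 1.5 mm of column_top and the angle within about 1°. Next come the taps, left to right.

Run:
```python
from cell import *
import numpy as np,cv2
pi=np.pi; e=[pi,0,-pi/2]
gripper_close(); print(current_time(),current_finger_gap())
for nm,x,y in(("L",556.5,188),("M",559.5,58),("R",561,-72)):
    reach([x,y,135],e)
    if nm!="X":
        d=read_camera("wrist"); cv2.imwrite(f"pics/w3{nm}.png",d["pixels"]); np.savez(f"w3{nm}.npz",**d)
    line_to([x,y,121],100); f0=np.array(current_wrist_force())
    h1=line_to([x,y,105],15,contact_N=1.2); z1=current_tcp_pos()[2]; f1=np.array(current_wrist_force())-f0
    h2=line_to([x,y,104],15,contact_N=4.5); z2=current_tcp_pos()[2]; f2=np.array(current_wrist_force())-f0
    pause(0.05); f3=np.array(current_wrist_force())-f0; z3=current_tcp_pos()[2]
    print(nm,h1,round(z1,2),f1.round(2),h2,round(z2,2),f2.round(2),f3.round(2),round(z3,2),current_time())
    line_to([x,y,135],120)
```

```text
8.8 -0.035370643117514186
L True 115.08 [-0.51 -0.92  4.14] True 115.05 [ 0.03 -1.29  2.87] [-0.79 -1.23  3.53] 115.05 11.7583
M True 115.08 [-0.67 -0.31  4.86] True 115.08 [-1.18 -0.54  3.84] [-1.59 -0.24  4.02] 115.05 13.8333
R True 113.35 [0.23 0.11 0.52] True 110.93 [-0.42 -0.97  4.06] [-1.09 -0.94  5.33] 110.92 16.0917
```

The right lid gives: it bottomed at 110.9 mm, against 115.05 mm for the two sealed lids. Next I need its hinge direction.

Run:
```python
from cell import *
import numpy as np,cv2
gripper_open()
line_to([561,-72,175],150)
for c in ("scene","side","wrist"):
    d=read_camera(c); cv2.imwrite(f"pics/{c}4.png",d["pixels"]); np.savez(f"{c}4.npz",**d)
print(current_time())
from h import *
W=cloud(d); m=(W[...,2]>108)&(W[...,2]<121)&(abs(W[...,0]-561)<50)&(abs(W[...,1]+72)<50)
p=W[m]; print(len(p),p.mean(0),rect(p[:,:2]),cv2.minEnclosingCircle(p[:,:2].astype(np.float32)))
a=cv2.imread("pics/side4.png")[215:305,290:380];cv2.imwrite("pics/sd4z.png",cv2.resize(a,None,fx=6,fy=6,interpolation=cv2.INTER_CUBIC))
```

```text
17.8
5699 [562.25718018 -71.31671538 113.31417876] [array([561.12, -71.02]), array([59.35, 59.98]), np.float64(63.29)] ((558.7511596679688, -72.61321258544922), 32.657676696777344)
```

View pics/wrist4.png

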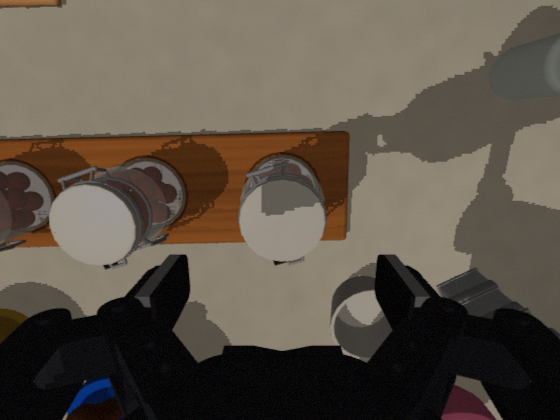

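View pics/w3R.png

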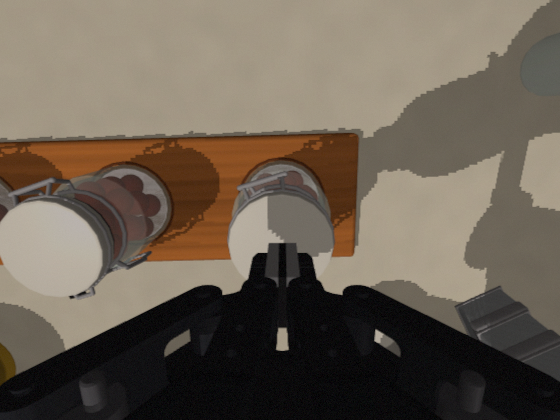

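View pics/sd4z.png

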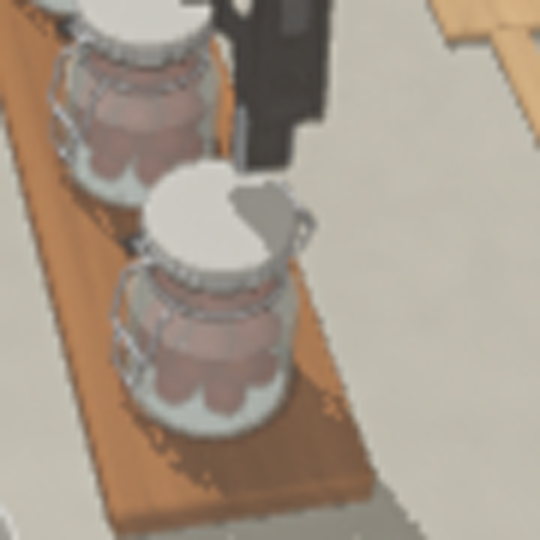

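Run:
```python
import numpy as np,cv2
from h import *
c0=np.array([560.8,-71.8])
for nm in("wrist4","w3R","side4","side2","scene2","scene4"):
    W=cloud(dict(np.load(nm+".npz"))); r=np.hypot(*(W[...,:2]-c0).transpose(2,0,1))
    m=(r>31.5)&(r<48)&(W[...,2]>60)&(W[...,2]<122)
    p=W[m]; 
    if not len(p): continue
    ang=np.degrees(np.arctan2(p[:,1]-c0[1],p[:,0]-c0[0]))
    for lab,s,zr in(("back-hi",abs(ang)<60,(95,122)),("front",abs(abs(ang)-180)<60,(60,122))):
        k=s&(p[:,2]>zr[0])&(p[:,2]<zr[1])
        if k.sum()>3:
            q=p[k]; print(nm,lab,k.sum(),"mean",q.mean(0).round(1),"min",q.min(0).round(1),"max",q.max(0).round(1),"dir",np.degrees(np.arctan2(q[:,1].mean()-c0[1],q[:,0].mean()-c0[0])).round(1), "line",np.round(cv2.fitLine(q[:,:2].astype(np.float32),cv2.DIST_L2,0,.01,.01).ravel()[:2],2))
a=cv2.imread("pics/wrist4.png")[140:275,215:350];cv2.imwrite("pics/w4z.png",cv2.resize(a,None,fx=4.4,fy=4.4,interpolation=cv2.INTER_CUBIC))
a=cv2.imread("pics/scene4.png")[185:255,170:250]
cv2.imwrite("pics/sc4z.png",cv2.resize(a,None,fx=7,fy=7,interpolation=cv2.INTER_CUBIC))
```

```text
wrist4 back-hi 253 mean [594.2 -61.  103.3] min [585.5 -75.  100.8] max [600.  -46.9 107.2] dir 17.9 line [ 0.3  -0.96]
wrist4 front 107 mean [526.9 -76.9 104.4] min [521.4 -87.   97.9] max [532.6 -64.9 109.1] dir -171.4 line [ 0.36 -0.93]
w3R back-hi 378 mean [594.3 -61.1 103.3] min [586.  -75.  100.5] max [600.6 -46.7 107.3] dir 17.7 line [ 0.3  -0.95]
side4 back-hi 15 mean [594.8 -65.5 104.1] min [589.6 -77.5  98.8] max [598.5 -49.7 106.9] dir 10.5 line [ 0.26 -0.97]
side4 front 114 mean [530.7 -84.   78.1] min [ 518.  -102.4   60.2] max [543.9 -56.3 115.1] dir -158.0 line [ 0.38 -0.92]
side2 back-hi 15 mean [594.8 -65.5 104.1] min [590.1 -75.   96. ] max [598.3 -48.2 106.8] dir 10.4 line [ 0.27 -0.96]
side2 front 110 mean [530.5 -83.4  78.3] min [ 520.5 -104.2   60.2] max [544.2 -52.7 114.8] dir -159.1 line [ 0.33 -0.94]
scene2 back-hi 27 mean [593.3 -64.5 104.9] min [578.1 -98.2  96. ] max [600.7 -48.3 114.5] dir 12.6 line [0.01 1.  ]
scene2 front 14 mean [531.1 -66.9  91.8] min [524.1 -88.   66.9] max [542.1 -45.8 109. ] dir 170.7 line [0.24 0.97]
scene4 back-hi 23 mean [593.5 -63.4 104.4] min [578.4 -98.   95.4] max [599.  -47.3 109.1] dir 14.4 line [0.03 1.  ]
scene4 front 14 mean [530.4 -67.5  90.2] min [522.1 -87.8  65.2] max [541.3 -46.4 108.2] dir 171.9 line [0.25 0.97]
```

View pics/w4z.png

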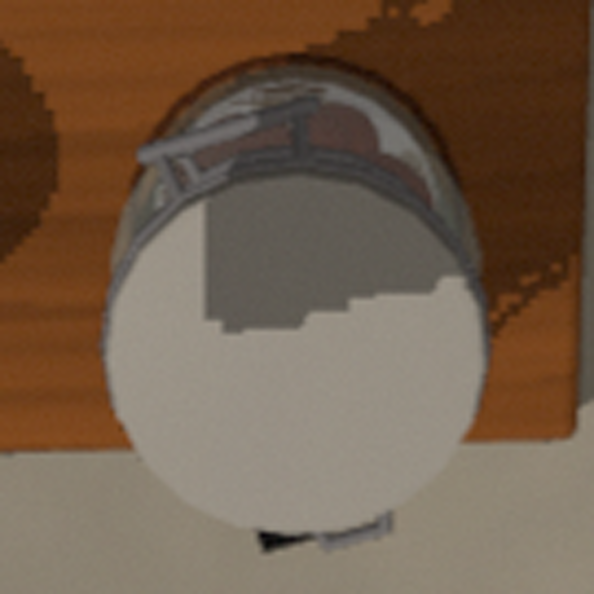

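View pics/sc4z.png

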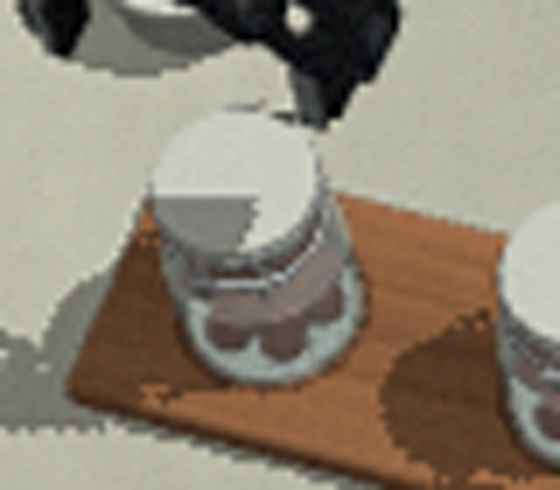

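The hinge bar lies at (594,-61,103) and runs along (0.3,-0.955). That gives a jar yaw of about 17°, which agrees with the disc centre (561,-72) plus 36 mm. I'll check the arc for reachability.

```bash
cat > arc.py <<'E'
import numpy as np
from scipy.spatial.transform import Rotation as R
psi=np.radians(17.2); X=np.array([np.cos(psi),np.sin(psi),0]); Y=np.array([-np.sin(psi),np.cos(psi),0]); Z=np.array([0,0,1.])
c0=np.array([561,-72,108.]); H=c0+36*X-5*Z
def pose(a,t0,D=17,s=-1,back=0):
    "lid angle a deg, tool tilt at shut t0 deg; D = TCP past the disc centre"
    a=np.radians(a); t=np.radians(t0)-a
    c=H+(-36*np.cos(a)+5*np.sin(a))*X+(36*np.sin(a)+5*np.cos(a))*Z
    z=np.sin(t)*X-np.cos(t)*Z; x=s*Y; e=R.from_matrix(np.c_[x,np.cross(z,x),z]).as_euler('xyz')
    return (c+(D-back)*z).tolist(),e.tolist()
E
python3 - <<'E'
from cell import *
from arc import *
for s in(-1,1):
  for t0 in (25,32,38):
    print(s,t0)
    for a,b in((0,70),(0,0),(15,0),(30,0),(45,0),(60,0)):
        q=ik(*pose(a,t0,s=s,back=b)); print(a,b,np.round(pose(a,t0,s=s,back=b)[0],1),None if q is None else np.round(q,2))
E
```

```text
-1 25
0 70 [539.6 -78.6 156. ] [-0.48  0.13  2.    0.45  0.74  0.5 ]
0 0 [567.9 -69.9  92.6] [-0.43  0.25  2.05  0.54  0.58  0.43]
15 0 [566.2 -70.4 100.4] [-0.31  0.3   1.84  0.13  0.86  0.88]
30 0 [566.6 -70.3 108.4] [-0.22  0.4   1.64 -0.05  1.18  1.07]
45 0 [568.9 -69.6 116. ] [-0.15  0.54  1.44 -0.15  1.49  1.16]
60 0 [573.  -68.3 122.8] [-0.1   0.68  1.25 -0.23  1.78  1.19]
-1 32
0 70 [534.2 -80.3 152.9] [-0.56  0.11  2.1   0.71  0.67  0.2 ]
0 0 [569.6 -69.3  93.6] [-0.49  0.24  2.13  0.87  0.52  0.06]
15 0 [568.2 -69.8 100.9] [-0.36  0.27  1.93  0.27  0.73  0.73]
30 0 [568.6 -69.7 108.3] [-0.26  0.35  1.72  0.02  1.04  1.  ]
45 0 [570.8 -69.  115.4] [-0.18  0.47  1.52 -0.11  1.35  1.13]
60 0 [574.7 -67.8 121.7] [-0.12  0.62  1.32 -0.19  1.65  1.18]
-1 38
0 70 [529.8 -81.6 149.8] [-0.64  0.11  2.19  0.96  0.65 -0.11]
0 0 [571.  -68.9  94.6] [-0.55  0.25  2.21  1.2   0.52 -0.3 ]
15 0 [569.8 -69.3 101.5] [-0.41  0.24  2.    0.45  0.63  0.54]
30 0 [570.3 -69.1 108.5] [-0.29  0.31  1.8   0.1   0.92  0.92]
45 0 [572.5 -68.4 115.1] [-0.2   0.42  1.59 -0.06  1.24  1.09]
60 0 [576.2 -6
[... 329 characters left out ...]
1.98]
60 0 [573.  -68.3 122.8] [-0.1   0.68  1.25 -0.23  1.78 -1.95]
1 32
0 70 [534.2 -80.3 152.9] None
0 0 [569.6 -69.3  93.6] None
15 0 [568.2 -69.8 100.9] [-0.36  0.27  1.93  0.27  0.73 -2.41]
30 0 [568.6 -69.7 108.3] [-0.26  0.35  1.72  0.02  1.04 -2.14]
45 0 [570.8 -69.  115.4] [-0.18  0.47  1.52 -0.11  1.35 -2.01]
60 0 [574.7 -67.8 121.7] [-0.12  0.62  1.32 -0.19  1.65 -1.96]
1 38
0 70 [529.8 -81.6 149.8] None
0 0 [571.  -68.9  94.6] None
15 0 [569.8 -69.3 101.5] [-0.41  0.24  2.    0.45  0.63 -2.61]
30 0 [570.3 -69.1 108.5] [-0.29  0.31  1.8   0.1   0.92 -2.22]
45 0 [572.5 -68.4 115.1] [-0.2   0.42  1.59 -0.06  1.24 -2.05]
60 0 [576.2 -67.3 120.9] [-0.14  0.56  1.39 -0.16  1.54 -1.97]
```

Run:
```python
from cell import *
from arc import *
import cv2
t0=30
p,e=pose(0,t0,back=70); reach(p,e); f0=np.array(current_wrist_force())
p,e=pose(0,t0); h=line_to(p,100,contact_N=8); print(h,current_tcp_pos(),p,current_wrist_force()-f0)
for c in("side","wrist","scene"):
    d=read_camera(c); cv2.imwrite(f"pics/{c}5.png",d["pixels"])
    if c=="side": cv2.imwrite("pics/sd5z.png",cv2.resize(d["pixels"][190:310,270:390],None,fx=5,fy=5,interpolation=cv2.INTER_CUBIC))
print(current_time())
```

```text
False [569.37045409 -69.47420885  93.50203139] [569.1198660780399, -69.4864815746256, 93.27756813566454] [-1.68616942 -0.48191188  0.933822  ]
19.7667
```

View pics/sd5z.png

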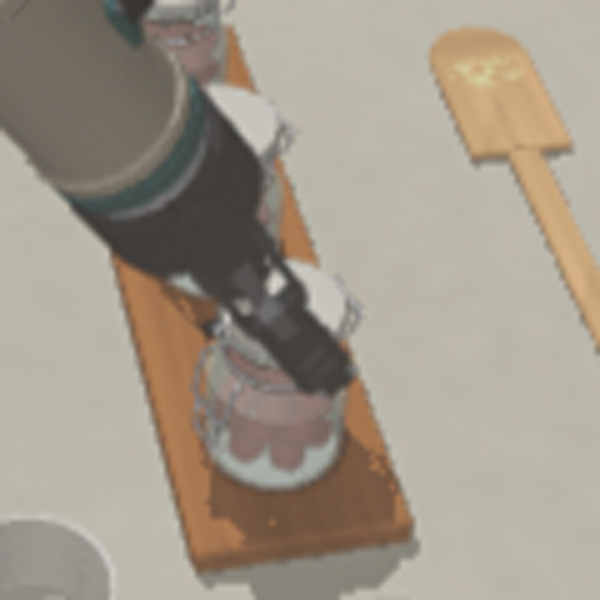

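View pics/wrist5.png

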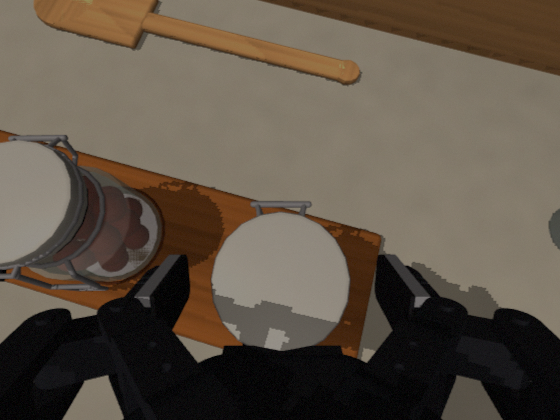

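The wrist view shows the hinge bar level at row 205, so the yaw is right. The lid at (281,283) is centred between the fingers. Closing, then a small lift first.

Run:
```python
from cell import *
from arc import *
import cv2
t0=30; f0=np.array(current_wrist_force())
gripper_close(); print("gap",current_finger_gap(),np.round(current_wrist_force()-f0,1),current_time())
if 57<current_finger_gap()<63:
  for a in (3,6,10):
    p,e=pose(a,t0); line_to(p,20,attitude=e); f=np.array(current_wrist_force())-f0
    print(a,np.round(f,1),round(current_finger_gap(),2),np.round(np.array(current_tcp_pos())-p,2))
    if np.linalg.norm(f)>45: break
for c in("side","scene"):
    d=read_camera(c); cv2.imwrite(f"pics/{c}6.png",d["pixels"])
    if c=="side": cv2.imwrite("pics/sd6z.png",cv2.resize(d["pixels"][190:310,270:390],None,fx=5,fy=5,interpolation=cv2.INTER_CUBIC))
print(current_time())
```

```text
gap 57.3105450485535 [-3.7  0.6  3.7] 20.1417
3 [-3.9 -0.7  3.1] 57.42 [-0.66  0.38 -0.22]
6 [-3.5 -1.5  2.4] 57.58 [-0.64  0.41 -0.21]
10 [-3.5 -0.3  2.1] 57.78 [-0.58  0.44 -0.23]
21.0667
```

View pics/sd6z.png

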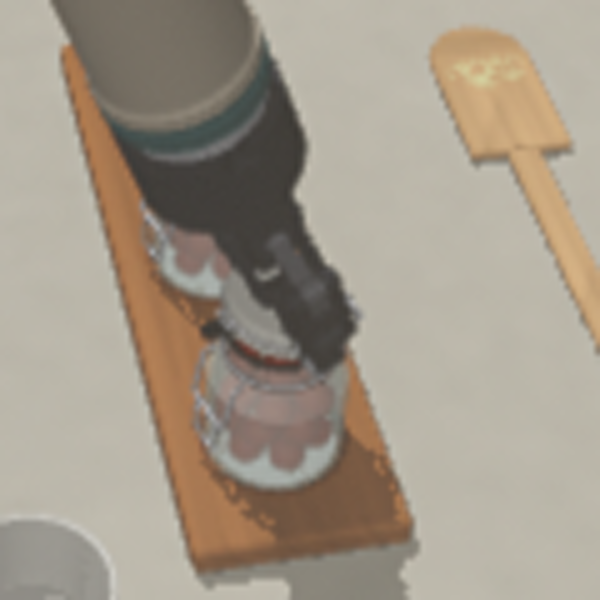

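The lid opens, but a gap of 57 mm (below 60) and growing says the pads grip short of the diameter. I'll lower it, regrip about 5 mm deeper and continue.

Run:
```python
from cell import *
from arc import *
import cv2
t0=30; D=22
p,e=pose(0,t0); line_to(p,25,attitude=e); gripper_open(); f0=np.array(current_wrist_force())
p,e=pose(0,t0,D=D); h=line_to(p,40,attitude=e,contact_N=8); print(h,np.round(np.array(current_tcp_pos())-p,2))
gripper_close(); print("gap",current_finger_gap(),np.round(current_wrist_force()-f0,1),current_time())
for a in (3,6,10,15,20,25):
    p,e=pose(a,t0,D=D); line_to(p,25,attitude=e); f=np.array(current_wrist_force())-f0
    print(a,np.round(f,1),round(current_finger_gap(),2),np.round(np.array(current_tcp_pos())-p,2))
    if np.linalg.norm(f)>45: break
for c in("side","scene"):
    d=read_camera(c); cv2.imwrite(f"pics/{c}7.png",d["pixels"])
    if c=="side": cv2.imwrite("pics/sd7z.png",cv2.resize(d["pixels"][190:310,270:390],None,fx=5,fy=5,interpolation=cv2.INTER_CUBIC))
print(current_time())
```

```text
False [-0.03  0.12 -0.41]
gap 58.05754626106459 [-3.6  0.3  3. ] 22.6917
3 [-3.7 -0.4  0.9] 58.12 [-0.62  0.47 -0.17]
6 [-4.1 -0.6  2.2] 57.69 [-0.59  0.43 -0.18]
10 [-3.3 -0.7  1.7] 57.85 [-0.61  0.45 -0.25]
15 [-3.8 -0.3  0.4] 57.85 [-0.49  0.48 -0.26]
20 [-3.9  0.   2.8] 57.83 [-0.38  0.51 -0.32]
25 [-3.3  0.1  1.8] 57.58 [-0.27  0.53 -0.41]
24.4
```

View pics/sd7z.png

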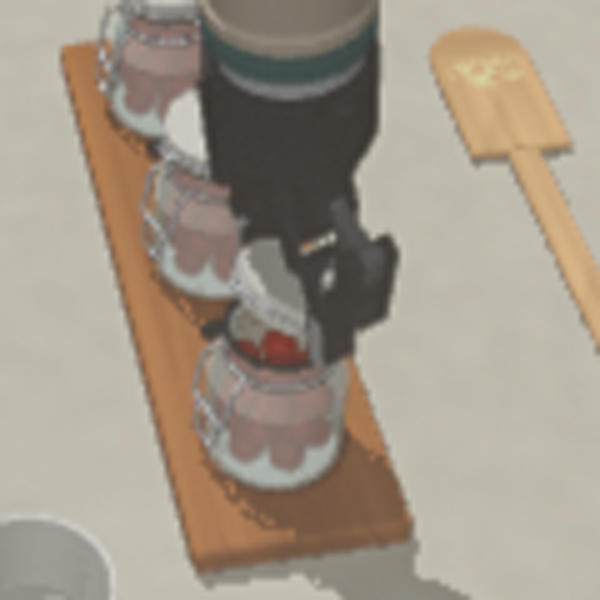

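The lid follows well with low forces and a stable gap, so I'll continue to about 61°.

Run:
```python
from cell import *
from arc import *
import cv2
t0=30; D=22
for a in (30,35,40,45,50,55,61):
    p,e=pose(a,t0,D=D); line_to(p,25,attitude=e); f=np.array(current_wrist_force())
    print(a,np.round(f,1),round(current_finger_gap(),2),np.round(np.array(current_tcp_pos())-p,2))
    if np.linalg.norm(f)>45: break
pause(0.5)
print(current_finger_gap(),current_wrist_force())
for c in("side","scene","wrist"):
    d=read_camera(c); cv2.imwrite(f"pics/{c}8.png",d["pixels"]); np.savez(f"{c}8.npz",**d)
    if c=="side": cv2.imwrite("pics/sd8z.png",cv2.resize(d["pixels"][190:310,270:390],None,fx=5,fy=5,interpolation=cv2.INTER_CUBIC))
print(current_time())
from h import *
from scipy import ndimage
for c in("scene","side"):
    W=cloud(dict(np.load(c+"8.npz")))
    m=(W[...,2]>105)&(W[...,2]<122)&(abs(W[...,0]-430)<60)&(abs(W[...,1]+281)<60)
    q=W[m]; print(c,"tin",q.mean(0).round(1),rect(q[:,:2]))
    P=W-H; lx,ly,lz=P@X,P@Y,P[...,2]
    m=(abs(ly)<20)&(lx>-60)&(lx<5)&(lz>5)&(lz<75)
    b=np.asarray(dict(np.load(c+"8.npz"))["pixels"]).min(-1)
    m&=b>110
    if m.sum()>30:
        q=np.c_[lx[m],ly[m],lz[m]]; mu=np.median(q,0); 
        n=np.linalg.svd(q-q.mean(0))[2][2]; n*=np.sign(-n[0]) if abs(n[0])>.1 else 1
        print(c,"lid pts",m.sum(),mu.round(1),"normal",n.round(2),"angle",np.degrees(np.arccos(abs(n[2]))).round(1))
```

```text
30 [-3.1  1.4  2.1] 57.64 [-0.16  0.55 -0.36]
35 [-2.6  2.3  1.9] 57.71 [-0.15  0.52 -0.53]
40 [-2.6  2.8  1.8] 57.75 [-0.18  0.49 -0.51]
45 [-1.9  2.6  1.5] 57.06 [-0.22  0.45 -0.43]
50 [-2.   3.7  0.5] 57.54 [-0.3   0.39 -0.32]
55 [-1.   4.2  1.4] 57.51 [-0.35  0.39 -0.17]
61 [-1.7  4.2  1. ] 57.76 [-0.35  0.35 -0.02]
57.59372191355758 [-1.31734547  5.02040074 -4.78081466]
26.8167
scene tin [ 432.8 -290.   112.7] [array([ 433.14, -294.08]), array([74.44, 39.  ]), np.float64(7.68)]
side tin [ 428.8 -285.8  113.8] [array([ 429.34, -283.02]), array([62.65, 49.22]), np.float64(30.88)]
side lid pts 88 [-27.   -5.9  58.2] normal [-0.93 -0.04 -0.36] angle 68.9
```

View pics/sd8z.png

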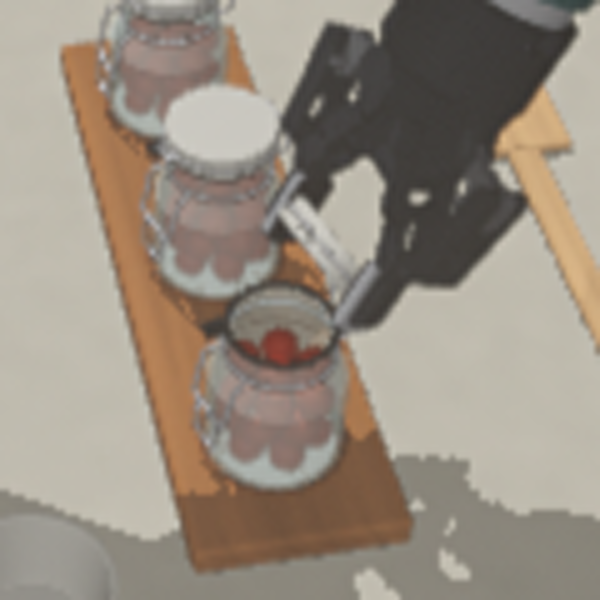

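View pics/scene8.png

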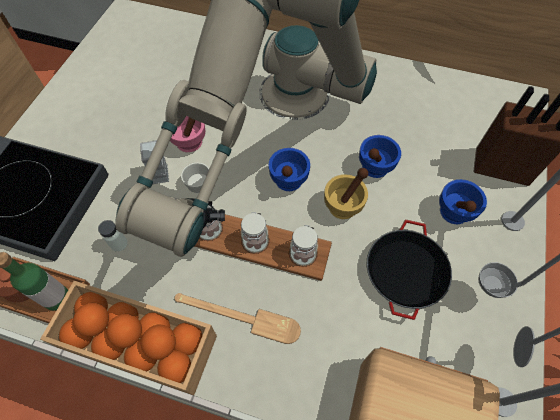

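View pics/wrist8.png

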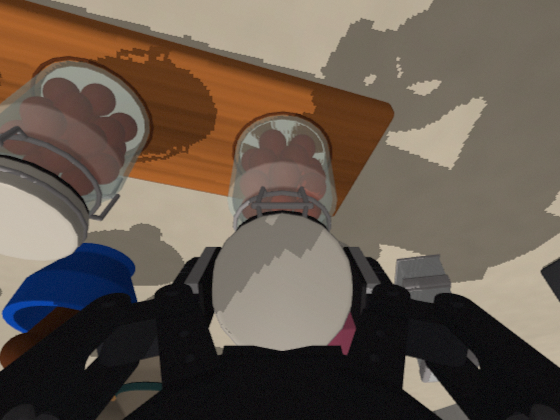

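The lid is held between the pads in the wrist view, with its disc at about (283,283). The tin in the side view is unchanged. One angle check from the wrist depth.

Run:
```python
from arc import *
from h import *
W=cloud(dict(np.load("wrist8.npz")))[235:325,240:330].reshape(-1,3); W=W[~np.isnan(W).any(1)]
k=np.ones(len(W),bool)
for _ in range(4):
    mu=W[k].mean(0); n=np.linalg.svd(W[k]-mu,full_matrices=False)[2][2]; k=abs((W-mu)@n)<2
print(k.mean(),mu,n,"angle",np.degrees(np.arccos(abs(n[2]))), "expected centre",pose(61,30,D=0)[0])
```

```text
0.9985133795837463 [589.43596469 -63.99375855 137.66421375] [-0.83734262 -0.25739447 -0.48229184] angle 61.164806856615456 expected centre [582.8949344040619, -65.22238562581589, 136.91035755824993]
```

The lid measures 61.2° from shut and is held steady, so I'm handing in.

Run:
```python
from cell import *
print(current_time(),current_finger_gap(),max(abs(x) for x in current_dq()))
job_done()
```

```text
26.8167 57.72102545808594 0.002358578538520571
the job is handed in; nothing more can be done
```

I finished the task and handed the job in at 26.8 s of the 58 s allowed; no verdict is reported. The right jar is the one that did not seal, and its lid is held open at about 61°.

- **Tin:** it stands on the column, released. Measured from the cameras, it is within about 1.5 mm and 1° of square with the tin below. The side camera showed it unchanged at the end. The last scene-camera reading of it disagreed (about 12 mm and 23° off). In that picture the arm seemed to hide part of the column, so I did not count that reading.
- **Taps:** I tapped left, middle, then right. The left and middle lids stopped at 115.05 mm and did not give. The right one went down to 110.9 mm.
- **Lid:** I gripped the right lid by its rim. The first grip was a little short of the widest part, so I lowered the lid, regripped 5 mm deeper and swung it up. Depth from the wrist camera gives 61.2°; the arc was planned for 61°. A rough fit from the side camera on few points gave 69°, which is also within the allowed range. At hand-in the fingers were still closed on it (57.7 mm gap), the arm was still, and the last wrist force reading was about 7 N.
- **Other things:** the pictures show nothing else moved. I checked the bystanders by eye only and did not measure them again.

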